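# Check the catches of the sample cases

## Robot

A 6-joint arm with a two-finger parallel gripper is mounted at the origin on the work surface. World frame = base frame: x ahead of the robot, y to its left, z up, the work surface at z = 0. Lengths are in m, angles in degrees, forces in N, time in s.
With the tool pointing down it reaches from about 0.25 to 0.725 m from the base axis. Payload 9.7 kg.
Tool frame: the origin (TCP) lies at the centre of the arm's flange, where the gripper is bolted on; the fingertips stand bot.tips_ahead ahead of it and the grasp point (between the pads) lies 155 mm ahead of it (bot.tips_ahead is the distance from the TCP to the fingertips, in m); z points along the fingers, y is the line along which they close (so a half turn about z gives the same grasp; the last joint's range is limited). The gripper opens to 85 mm and grips with 20 to 120 N. Pads are 22 mm wide; open, the fingers measure 114 mm over their backs; the gripper's body (76 mm by 85 mm) begins 54 mm behind the grasp point. The pads swing forward as they close: fully open they stand 13 mm farther back than shut.
Start: joints at [-66.635, 4.979, 10.078, 95.1, 0, 90], TCP at [0.218, -0.505, 0.405] pointing down, gripper open.
Joint ranges: [-179.16, 179.16], [-48.56, 103.87], [-65.8, 70.77], [-126.05, 130.52], [-82.76, 87.17], [-180, 180]. Speed limits (degrees/s): [127.2, 127.2, 147.25, 180, 180, 180].

## Interface

Orientations are given as [roll, pitch, yaw] about the fixed x, y, z axes, in that order (R = Rz(yaw) Ry(pitch) Rx(roll)).
In Python, from workcell import bot gives the robot as it stands.
- The arm moves only by the tool drive_tool, never from a script. Its argument "plan" is a list of rows, each an object of numbers: "dx", "dy", "dz": the shift along the tool's x, y, z in m; "roll": the turn about the tool's z in rad; "hand": the finger opening in m, from 0 to 0.0854. In form: [{"dx": .., "dy": .., "dz": .., "roll": .., "hand": ..}, ...]. A call has 1 to 20 rows; each row is the pose to reach, as a shift and turn from the pose commanded when the call began, along the tool's axes at that moment; what a row does not reach only later rows make up. A row lasts 1/12 s, in which the tool goes at most 41.7 mm and 7.16 degrees, less where a joint would pass 70% of its speed; a pose out of reach is approached as far as the arm can. A call with a gripper value outside its range is refused whole. The fingers move at their own pace and stop on an object; "force" is the grip in N (left out, the last holds). Time passes only in rows, so rows that repeat a pose let the fingers close. It gives the time, the measured TCP pose, the force and the opening at its end, in the units of the state.
- bot.get_obs(): the state, without advancing time (a new reading comes with each control period).
- bot.camera(name): name is "scene" or "top"; returns a dict with "frame" (480x640x3 uint8, red, green, blue), "z_map" (480x640 float32, m along the optical axis (not along the pixel's ray), 0 where there is no reading), "mtx" (3x3 intrinsics, pixels), "R" (3x3) and "t" (3): a world point X has camera coordinates R X + t. Camera axes: x right, y down, z forward; pixel columns grow to the right and rows downward; lengths in m; the calibration is good to about 2 mm. A picture is of the moment at which its call begins.
- bot.job_done(): hands the job in, once; it reports no verdict.
The state is a dict: "time": time; "q": joint angles; "qd": joint speeds; "joint_efforts": joint torques, N m; "ee_pos": TCP position; "tcp_rot": TCP orientation; "wrist_force": force on the tool from outside, world axes, zero at the start; "torque": the same for the moment, N m; "opening": finger opening in m.
Only numpy, scipy, OpenCV 4.12 (cv2) and the standard library are available. Lean on these libraries where they do the work, as an engineer would, in place of code of your own. Each camera call takes 0.05 s, during which the arm holds its last target. There are 200 camera calls.

## Task

The three sample cases are carried by the handles on their lids, and one catch has not caught. Going along the row from the robot's left to its right, tug each lid firmly upward by its handle to see whether the catch holds; the lid that comes up must be pushed down until its catch snaps, and left fully down. Leave the latched lids shut and do not disturb the things around.

Things in the scene. Friction and masses are not known exactly. Their poses are not given: they have to be found in the camera images.
- case_1: Sample case, grey plastic; all three are alike and any of them may stand at the left, middle or right (left = larger y). 200 mm deep (its x), 140 mm wide (its y; 150 over the lid), lid top 96 mm above the desk. Heavy with samples, it stands fast when tugged. Origin: centre of its underside; -x is its front (towards the robot, catch plate), +x its hinged back, z up.
- handle_1 (a point): Centre of the grip bar of the handle on lid 1: a round dark bar 12 mm thick, 84 mm long, parallel to the case's y, held at both ends by legs. The bar's centre is 34 mm above the lid's top; with the lid fully down it lies over the case's centre, 130 mm above the desk. Its axes are those of the lid (with the lid down, those of the case).
- hinge_1 (a point): Middle of lid 1's hinge line, parallel to the case's y: 100 mm behind the case's centre (+x), 90 mm above the desk. With the lid down the handle bar lies 100 mm before and 40 mm above it, so it swings up and back. Axes as the lid's.
- lid_1 (a joint): Angle of lid 1 (rad): 0 fully down (a hard stop), grows as the front rises, up to 1.8. The hinge is stiff: the lid stays at whatever angle it is left; 3 to 4 N upward at the handle raises it. Every lid starts slightly proud, 0.026 to 0.034, latched or not.
- case_2: The same kind of case as case_1, same frame.
- handle_2 (a point): The same point on the handle of lid 2.
- hinge_2 (a point): The same point for lid 2.
- lid_2 (a joint): Angle of lid 2, as lid_1. A latched lid, of any of the three cases, has a little slack: a firm tug (10 to 20 N) raises it until its catch stops it at about 0.047, and it must not be forced further. An unlatched lid just goes on rising.
- case_3: The same kind of case as case_1, same frame.
- handle_3 (a point): The same point on the handle of lid 3.
- hinge_3 (a point): The same point for lid 3.
- lid_3 (a joint): Angle of lid 3, as lid_1. The catch of each case is hidden behind its front wall. An unlatched one snaps by itself when the lid is pushed down past about 0.012, which takes about 6 N at the handle; push the lid right down to its stop.
- bottle: White bottle with a green cap, 64 mm across, 125 mm high, standing on the desk; a bystander. Origin: centre of its underside.
- tape_roll: Roll of white tape lying flat, 100 mm across, 48 mm high; a bystander. Origin: centre of its underside.
- stapler: Stapler, 125 mm long (its x), 34 mm wide, 37 mm high; a bystander. Origin: centre of its underside.

How it is judged (in metres and radians):
On the way, in this order (a step that is already met when the one before it is completed fails the run):
1. the lid of the left-hand case is tugged up to where its catch stops it, or beyond (((world y of case_1 above 0.12 m and value of joint lid_1 above 0.04 rad) or (world y of case_2 above 0.12 m and value of joint lid_2 above 0.04 rad) or (world y of case_3 above 0.12 m and value of joint lid_3 above 0.04 rad))), for 0.1 s.
2. the lid of the middle case is tugged up to where its catch stops it, or beyond (((world y of case_1 between -0.12 and 0.12 m and value of joint lid_1 above 0.04 rad) or (world y of case_2 between -0.12 and 0.12 m and value of joint lid_2 above 0.04 rad) or (world y of case_3 between -0.12 and 0.12 m and value of joint lid_3 above 0.04 rad))), for 0.1 s.
3. the lid of the right-hand case is tugged up to where its catch stops it, or beyond (((world y of case_1 below -0.12 m and value of joint lid_1 above 0.04 rad) or (world y of case_2 below -0.12 m and value of joint lid_2 above 0.04 rad) or (world y of case_3 below -0.12 m and value of joint lid_3 above 0.04 rad))), for 0.1 s.
At the end, for the whole second after the job is handed in: The lid that came up when tugged is fully down (within 0.010 rad, past the point where its catch snaps) and stays there; the two latched lids are shut (under 0.06 rad: anywhere within their catch's slack) (value of joint lid_2 below 0.01 rad and value of joint each of lid_1, lid_3 below 0.06 rad); the robot touches nothing.
It fails at once if the bottle is pushed more than 30 mm or knocked over (distance of bottle from where it was at the start of the episode above 0.03 m or angle between bottle's own z axis and vertical above 0.5 rad).
It fails at once if the tape roll is pushed more than 30 mm or knocked over (distance of tape_roll from where it was at the start of the episode above 0.03 m or angle between tape_roll's own z axis and vertical above 0.5 rad).
It fails at once if the stapler is pushed more than 30 mm or knocked over (distance of stapler from where it was at the start of the episode above 0.03 m or angle between stapler's own z axis and vertical above 0.5 rad).
It fails at once if a latched catch is forced (value of joint lid_1 above 0.09 rad).
It fails at once if a latched catch is forced (value of joint lid_3 above 0.09 rad).
It also fails if it takes over 48 s, if anything falls off the work surface, if the arm or the gripper's body presses on something with over 40 N, if the wrist force passes 120 N, or if a joint passes its speed limit or range.

## Working session

There is one attempt and no reset: what is moved stays moved. The work goes in short steps, Python scripts to look and compute and a tool call to move; the robot and the scene stay as the last step left them, time stands still between calls to the robot, and variables do not carry over. Pictures are saved under pics/ and viewed, on a budget of 10 in all, crops included, one or two more only if the job needs it, and the job is handed in when it is done.

Besides the shell and the picture viewer there is one more tool, called by a JSON object that holds its "name" and its "arguments". drive_tool: Moves the arm, as the interface text tells. Its arguments: {"type":"object","properties":{"plan":{"type":"array","items":{"type":"object","properties":{"dx":{"type":"number"},"dy":{"type":"number"},"dz":{"type":"number"},"roll":{"type":"number"},"hand":{"type":"number"}}}},"force":{"type":"number"}},"required":["plan"]}

```bash
mkdir -p pics; python3 - <<'E'
from workcell import bot
import cv2,numpy as np
print(bot.get_obs(), bot.tips_ahead)
for n in("scene","top"):
    c=bot.camera(n); cv2.imwrite(f"pics/{n}0.png",c["frame"][:,:,::-1]); np.savez(f"{n}0.npz",**c)
    print(n,c["mtx"],c["R"],c["t"])
E
```

```text
{'time': 0.0, 'q': array([-6.66369581e+01,  5.01225306e+00,  1.00344584e+01,  9.50981047e+01,
       -3.37131337e-04,  8.99985501e+01]), 'qd': array([ 0.00701428,  0.03555987, -0.00700128,  0.01199763,  0.00898155,
        0.04125844]), 'joint_efforts': array([ 2.78062789e-04, -5.20390248e+01,  4.64803934e+01,  1.64495234e-02,
       -1.57260155e-05, -8.35912140e-07]), 'ee_pos': array([ 0.2181101 , -0.50491769,  0.40397188]), 'tcp_rot': array([-1.79924101e+02,  3.35210373e-04,  2.33644922e+01]), 'wrist_force': array([ 0.99672074, -0.75602287, -0.03589427]), 'torque': array([0.01458937, 0.01331887, 0.01733678]), 'opening': 0.08529401188645373} 0.1734
scene [[618.88436777   0.         316.81827928]
 [  0.         618.88436777 231.91240376]
 [  0.           0.           1.        ]] [[ 0.28580559  0.95823288  0.01024235]
 [ 0.81779779 -0.23831974 -0.52384203]
 [-0.4995217   0.15809315 -0.85175385]] [-0.14502443 -0.38337489  1.72089124]
top [[527.15637235   0.         313.55552365]
 [  0.         527.15637235 237.05232666]
 [  0.           0.           1.        ]] [[-0.02025058 -0.99978613 -0.0041958 ]
 [-0.99831152  0.02044888 -0.05436867]
 [ 0.05444285  0.00308772 -0.99851211]] [0.02551077 0.55653715 1.13198516]
```

View pics/top0.png

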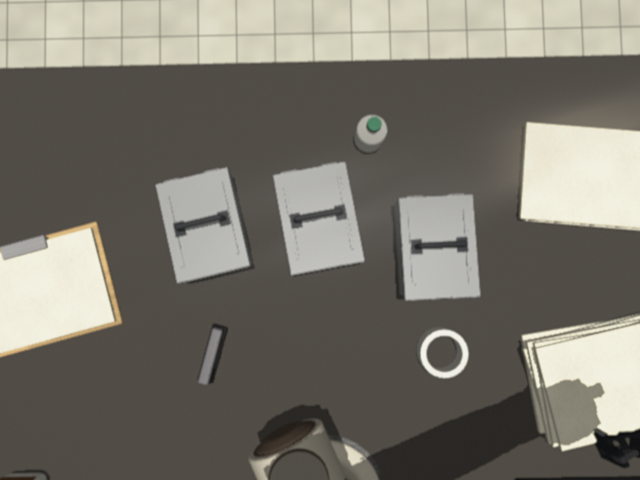

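View pics/scene0.png

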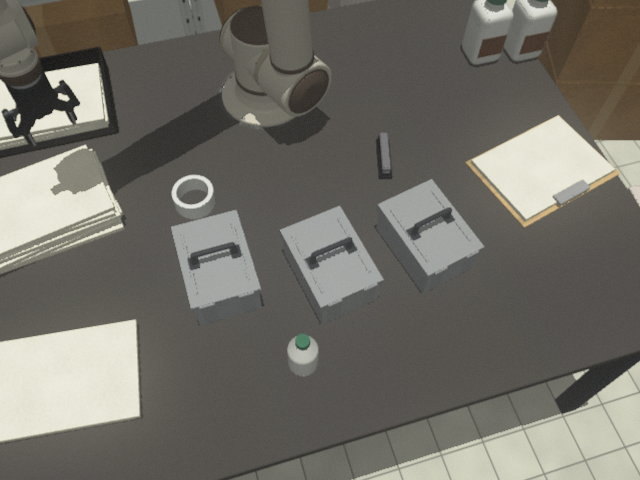

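The cases are in a row: left at (202,222), middle at (318,215), right at (440,244) in the top view. The bottle is at (372,132), the tape at (443,353) and the stapler at (212,355).

```bash
python3 - <<'E'
import numpy as np,cv2
def load(n):
    c=np.load(n+"0.npz"); K,R,t=c["mtx"],c["R"],c["t"]; z=c["z_map"]
    v,u=np.mgrid[:480,:640]; P=np.stack([(u-K[0,2])/K[0,0]*z,(v-K[1,2])/K[1,1]*z,z],-1)
    return c["frame"].astype(int),z,(P-t)@R
f,z,X=load("top"); fs,zs,Xs=load("scene")
H=X[...,2]
lidm=((H>.085)&(H<.112)&(z>0)&(f.mean(2)>90)).astype(np.uint8)
n,l,s,c=cv2.connectedComponentsWithStats(lidm)
for i in range(1,n):
    if s[i,4]<2000: continue
    p=X[l==i]; r=cv2.minAreaRect(p[:,:2].astype(np.float32)*1000)
    print("lid rect",np.round(r[0],1),np.round(r[1],1),round(r[2],1),"z",np.round(np.median(p[:,2]),4))
    for nm,XX,ff,zz in(("top",X,f,z),("scene",Xs,fs,zs)):
        d=np.hypot(XX[...,0]-r[0][0]/1000,XX[...,1]-r[0][1]/1000)
        m=(d<.06)&(XX[...,2]>.122)&(XX[...,2]<.155)&(zz>0)
        q=XX[m]; 
        if len(q)<10: print(nm,len(q));continue
        b=cv2.minAreaRect(q[:,:2].astype(np.float32)*1000)
        e=np.linalg.eigh(np.cov(q[:,:2].T))[1][:,1]
        print("  bar",nm,len(q),"c",np.round(b[0],1),np.round(b[1],1),"med",np.round(np.median(q,0),4),"zmax",np.round(np.percentile(q[:,2],90),4),"axis",np.round(np.degrees(np.arctan2(e[1],e[0])),1))
E
```

```text
lid rect [592.6   4.5] [211.1 150.2] 9.5 z 0.0991
  bar top 302 c [594.4   4.2] [12.2 97.1] med [0.5944 0.0043 0.1376] zmax 0.1403 axis 99.5
  bar scene 269 c [595.9   3. ] [14.5 97.6] med [0.5968 0.0018 0.1393] zmax 0.1431 axis 99.2
lid rect [583.3 239.8] [211.4 151.2] 12.3 z 0.0986
  bar top 307 c [585.1 239. ] [12.3 95.7] med [0.5845 0.2381 0.137 ] zmax 0.1398 axis 102.3
  bar scene 246 c [586.1 237.7] [13.7 99.5] med [0.5878 0.2348 0.1386] zmax 0.1431 axis 101.8
lid rect [ 529.  -237.8] [211.2 151.6] 1.6 z 0.0988
  bar top 303 c [ 530.9 -236.8] [11.9 95.5] med [ 0.5307 -0.2351  0.1375] zmax 0.1403 axis 91.8
  bar scene 287 c [ 531.  -238.6] [15.9 97.6] med [ 0.5338 -0.2395  0.1387] zmax 0.1425 axis 91.9
```

{"name": "drive_tool", "arguments": {"plan": [{"dx":0.632,"dy":-0.537,"dz":0.02,"roll":-1.378,"hand":0.085},{"dx":0.632,"dy":-0.537,"dz":0.02,"roll":-1.378,"hand":0.085},{"dx":0.632,"dy":-0.537,"dz":0.02,"roll":-1.378,"hand":0.085},{"dx":0.632,"dy":-0.537,"dz":0.02,"roll":-1.378,"hand":0.085},{"dx":0.632,"dy":-0.537,"dz":0.02,"roll":-1.378,"hand":0.085},{"dx":0.632,"dy":-0.537,"dz":0.02,"roll":-1.378,"hand":0.085},{"dx":0.632,"dy":-0.537,"dz":0.02,"roll":-1.378,"hand":0.085},{"dx":0.632,"dy":-0.537,"dz":0.02,"roll":-1.378,"hand":0.085},{"dx":0.632,"dy":-0.537,"dz":0.02,"roll":-1.378,"hand":0.085},{"dx":0.632,"dy":-0.537,"dz":0.02,"roll":-1.378,"hand":0.085},{"dx":0.632,"dy":-0.537,"dz":0.02,"roll":-1.378,"hand":0.085},{"dx":0.632,"dy":-0.537,"dz":0.02,"roll":-1.378,"hand":0.085},{"dx":0.632,"dy":-0.537,"dz":0.02,"roll":-1.378,"hand":0.085},{"dx":0.632,"dy":-0.537,"dz":0.02,"roll":-1.378,"hand":0.085},{"dx":0.632,"dy":-0.537,"dz":0.02,"roll":-1.378,"hand":0.085},{"dx":0.632,"dy":-0.537,"dz":0.02,"roll":-1.378,"hand":0.085},{"dx":0.632,"dy":-0.537,"dz":0.02,"roll":-1.378,"hand":0.085},{"dx":0.632,"dy":-0.537,"dz":0.02,"roll":-1.378,"hand":0.085},{"dx":0.632,"dy":-0.537,"dz":0.02,"roll":-1.378,"hand":0.085},{"dx":0.632,"dy":-0.537,"dz":0.02,"roll":-1.378,"hand":0.085}]}}

```text
time: 1.77
ee_pos: [0.5858, 0.2412, 0.3839]
tcp_rot: [-180.0, 0.0, 102.4]
wrist_force: [1.2, 0.3, 0.5]
opening: 0.0848
```

{"name": "drive_tool", "arguments": {"plan": [{"dz":0.04,"hand":0.085},{"dz":0.075,"hand":0.085},{"dz":0.096,"hand":0.085},{"dz":0.096,"hand":0.085},{"dz":0.096,"hand":0.085}]}}

```text
invalid input at $.plan[0]: expected keys dx, dy, dz, roll, hand
```

```bash
python3 - <<'E'
from workcell import bot
import cv2
c=bot.camera("scene"); cv2.imwrite("pics/s1.png",cv2.resize(c["frame"][130:330,330:530,::-1],(600,600),interpolation=cv2.INTER_CUBIC))
print(bot.get_obs()["ee_pos"],bot.get_obs()["wrist_force"])
E
```

```text
[0.58791133 0.24586858 0.38079555] [-5.97877562  1.4942409  -2.91323465]
```

View pics/s1.png

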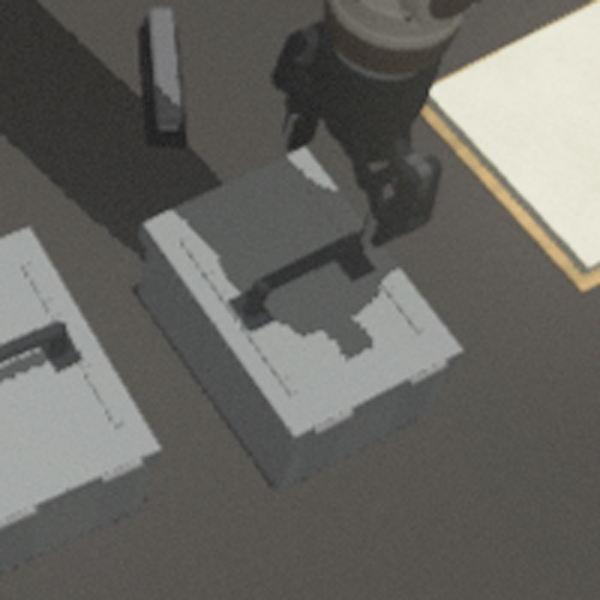

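The move was refused because every row needs all five keys. The picture shows the open gripper still above the left handle (bar around (300,270) in the crop). I'll let it settle first.

{"name": "drive_tool", "arguments": {"plan": [{"dx":0,"dy":0,"dz":0.02,"roll":0,"hand":0.085},{"dx":0,"dy":0,"dz":0.02,"roll":0,"hand":0.085},{"dx":0,"dy":0,"dz":0.02,"roll":0,"hand":0.085},{"dx":0,"dy":0,"dz":0.02,"roll":0,"hand":0.085},{"dx":0,"dy":0,"dz":0.02,"roll":0,"hand":0.085}]}}

```text
time: 2.23
ee_pos: [0.5852, 0.238, 0.3661]
tcp_rot: [179.9, -0.0, 102.3]
wrist_force: [0.1, -0.1, 0.2]
opening: 0.085
```

{"name": "drive_tool", "arguments": {"plan": [{"dx":0,"dy":0,"dz":0.035,"roll":0,"hand":0.085},{"dx":0,"dy":0,"dz":0.06,"roll":0,"hand":0.085},{"dx":0,"dy":0,"dz":0.076,"roll":0,"hand":0.085},{"dx":0,"dy":0,"dz":0.076,"roll":0,"hand":0.085},{"dx":0,"dy":0,"dz":0.076,"roll":0,"hand":0.085},{"dx":0,"dy":0,"dz":0.076,"roll":0,"hand":0.085}]}}

```text
time: 2.73
ee_pos: [0.5856, 0.2385, 0.291]
tcp_rot: [179.8, -0.0, 102.3]
wrist_force: [1.2, 0.8, 0.9]
opening: 0.0853
```

{"name": "drive_tool", "arguments": {"plan": [{"dx":0,"dy":0,"dz":0,"roll":0,"hand":0.04},{"dx":0,"dy":0,"dz":0,"roll":0,"hand":0.03},{"dx":0,"dy":0,"dz":0,"roll":0,"hand":0.02},{"dx":0,"dy":0,"dz":0,"roll":0,"hand":0.0},{"dx":0,"dy":0,"dz":0,"roll":0,"hand":0.0},{"dx":0,"dy":0,"dz":0,"roll":0,"hand":0.0},{"dx":0,"dy":0,"dz":0,"roll":0,"hand":0.0},{"dx":0,"dy":0,"dz":0,"roll":0,"hand":0.0}], "force": 50}}

```text
time: 3.4
ee_pos: [0.5854, 0.2387, 0.2887]
tcp_rot: [180.0, 0.0, 102.3]
wrist_force: [-0.0, 0.0, 0.9]
opening: 0.0102
```

{"name": "drive_tool", "arguments": {"plan": [{"dx":0,"dy":0,"dz":-0.0005,"roll":0,"hand":0},{"dx":0,"dy":0,"dz":-0.001,"roll":0,"hand":0},{"dx":0,"dy":0,"dz":-0.0015,"roll":0,"hand":0},{"dx":0,"dy":0,"dz":-0.002,"roll":0,"hand":0},{"dx":0,"dy":0,"dz":-0.002,"roll":0,"hand":0},{"dx":0,"dy":0,"dz":-0.002,"roll":0,"hand":0}]}}

```text
time: 3.9
ee_pos: [0.5858, 0.2388, 0.2902]
tcp_rot: [180.0, -0.0, 102.3]
wrist_force: [7.1, 1.8, -6.7]
opening: 0.0104
```

{"name": "drive_tool", "arguments": {"plan": [{"dx":0,"dy":0.0005,"dz":-0.0005,"roll":0,"hand":0},{"dx":0,"dy":0.001,"dz":-0.001,"roll":0,"hand":0},{"dx":0,"dy":0.0012,"dz":-0.0015,"roll":0,"hand":0},{"dx":0,"dy":0.0015,"dz":-0.0015,"roll":0,"hand":0},{"dx":0,"dy":0.0015,"dz":-0.0015,"roll":0,"hand":0}]}}

```text
time: 4.32
ee_pos: [0.5866, 0.239, 0.291]
tcp_rot: [-179.9, 0.0, 102.3]
wrist_force: [2.4, 2.0, -14.4]
opening: 0.0102
```

{"name": "drive_tool", "arguments": {"plan": [{"dx":0,"dy":0.0,"dz":-0.0005,"roll":0,"hand":0},{"dx":0,"dy":0.0,"dz":-0.0008,"roll":0,"hand":0},{"dx":0,"dy":0.0,"dz":-0.0008,"roll":0,"hand":0},{"dx":0,"dy":0.0,"dz":-0.0008,"roll":0,"hand":0}]}}

```text
time: 4.65
ee_pos: [0.5867, 0.239, 0.2911]
tcp_rot: [-179.8, 0.0, 102.3]
wrist_force: [3.8, 2.3, -20.6]
opening: 0.0101
```

```bash
cat > lid.py <<'E'
import numpy as np
# lid angle from the depth of its flat top, rectangle in case frame, both cameras
C={"L":(.5855,.2385,12.3),"M":(.595,.004,9.5),"R":(.531,-.2375,1.7)}
def ang(c):
    K,R,t,z=c["mtx"],c["R"],c["t"],c["z_map"]; v,u=np.mgrid[:480,:640]
    X=(np.stack([(u-K[0,2])/K[0,0]*z,(v-K[1,2])/K[1,1]*z,z],-1)-t)@R; o={}
    for k,(x,y,th) in C.items():
        th=np.radians(th); dx,dy=X[...,0]-x,X[...,1]-y
        a=dx*np.cos(th)+dy*np.sin(th); b=-dx*np.sin(th)+dy*np.cos(th)
        m=(abs(a)<.095)&(abs(b)<.068)&(X[...,2]>.085)&(X[...,2]<.112)&(z>0)
        q=np.stack([a[m],b[m],np.ones(m.sum())],1); h=X[m][:,2]
        for _ in range(3):
            s=np.linalg.lstsq(q,h,rcond=None)[0]; e=abs(h-q@s)<.003; q,h=q[e],h[e]
        o[k]=(round(-s[0],4),round(s[2],4),len(h))
    return o
E
python3 - <<'E'
import numpy as np
from lid import ang
from workcell import bot
print(ang(np.load("top0.npz")),ang(np.load("scene0.npz")))
print(ang(bot.camera("top")),ang(bot.camera("scene")))
print(bot.get_obs()["wrist_force"],bot.get_obs()["ee_pos"])
E
```

```text
{'L': (np.float64(0.0274), np.float64(0.0985), 5028), 'M': (np.float64(0.0333), np.float64(0.0991), 5055), 'R': (np.float64(0.0302), np.float64(0.0988), 5097)} {'L': (np.float64(0.0296), np.float64(0.101), 3207), 'M': (np.float64(0.0337), np.float64(0.1015), 3478), 'R': (np.float64(0.0334), np.float64(0.1014), 3559)}
{'L': (np.float64(0.0481), np.float64(0.1003), 2859), 'M': (np.float64(0.0321), np.float64(0.099), 5045), 'R': (np.float64(0.0315), np.float64(0.0988), 5102)} {'L': (np.float64(0.0491), np.float64(0.103), 2574), 'M': (np.float64(0.0347), np.float64(0.1014), 3505), 'R': (np.float64(0.0332), np.float64(0.1013), 3545)}
[  5.05217054   3.15774193 -20.85681831] [0.58665788 0.23904859 0.29115115]
```

The left lid stops at about 0.048 rad with 20 N on it, so it is latched. I'll relax, release and move on.

{"name": "drive_tool", "arguments": {"plan": [{"dx":0,"dy":0,"dz":0.002,"roll":0,"hand":0},{"dx":0,"dy":0,"dz":0.003,"roll":0,"hand":0},{"dx":0,"dy":0,"dz":0.003,"roll":0,"hand":0.04},{"dx":0,"dy":0,"dz":0.003,"roll":0,"hand":0.085},{"dx":0,"dy":0,"dz":0.003,"roll":0,"hand":0.085},{"dx":0,"dy":0,"dz":0.003,"roll":0,"hand":0.085},{"dx":0,"dy":0,"dz":0.003,"roll":0,"hand":0.085},{"dx":0,"dy":0,"dz":-0.02,"roll":0,"hand":0.085},{"dx":0,"dy":0,"dz":-0.05,"roll":0,"hand":0.085},{"dx":0,"dy":0,"dz":-0.08,"roll":0,"hand":0.085},{"dx":0,"dy":0,"dz":-0.08,"roll":0,"hand":0.085},{"dx":0,"dy":0,"dz":-0.08,"roll":0,"hand":0.085},{"dx":0,"dy":0,"dz":-0.08,"roll":0,"hand":0.085}]}}

```text
time: 5.83
ee_pos: [0.5869, 0.239, 0.3726]
tcp_rot: [180.0, 0.0, 102.3]
wrist_force: [-1.1, -0.9, 0.3]
opening: 0.0852
```

{"name": "drive_tool", "arguments": {"plan": [{"dx":-0.2313,"dy":-0.0422,"dz":0,"roll":0.049,"hand":0.085},{"dx":-0.2313,"dy":-0.0422,"dz":0,"roll":0.049,"hand":0.085},{"dx":-0.2313,"dy":-0.0422,"dz":0,"roll":0.049,"hand":0.085},{"dx":-0.2313,"dy":-0.0422,"dz":0,"roll":0.049,"hand":0.085},{"dx":-0.2313,"dy":-0.0422,"dz":0,"roll":0.049,"hand":0.085},{"dx":-0.2313,"dy":-0.0422,"dz":0,"roll":0.049,"hand":0.085},{"dx":-0.2313,"dy":-0.0422,"dz":0,"roll":0.049,"hand":0.085},{"dx":-0.2313,"dy":-0.0422,"dz":0,"roll":0.049,"hand":0.085},{"dx":-0.2313,"dy":-0.0422,"dz":0,"roll":0.049,"hand":0.085},{"dx":-0.2313,"dy":-0.0422,"dz":0,"roll":0.049,"hand":0.085},{"dx":-0.2313,"dy":-0.0422,"dz":0,"roll":0.049,"hand":0.085}]}}

```text
time: 6.75
ee_pos: [0.5949, 0.0052, 0.3726]
tcp_rot: [-180.0, -0.0, 99.6]
wrist_force: [0.3, 0.7, 0.9]
opening: 0.085
```

```bash
python3 - <<'E'
from lid import ang
from workcell import bot
print(ang(bot.camera("top")),ang(bot.camera("scene")),bot.get_obs()["ee_pos"])
E
```

```text
{'L': (np.float64(0.0469), np.float64(0.1005), 5045), 'M': (np.float64(-0.0), np.float64(0.0), 0), 'R': (np.float64(0.0302), np.float64(0.0988), 5134)} {'L': (np.float64(0.048), np.float64(0.1029), 3165), 'M': (np.float64(0.0343), np.float64(0.1016), 3197), 'R': (np.float64(0.0322), np.float64(0.1013), 3519)} [0.59493043 0.00508477 0.37279443]
```

{"name": "drive_tool", "arguments": {"plan": [{"dx":0,"dy":0,"dz":0.035,"roll":0,"hand":0.085},{"dx":0,"dy":0,"dz":0.065,"roll":0,"hand":0.085},{"dx":0,"dy":0,"dz":0.084,"roll":0,"hand":0.085},{"dx":0,"dy":0,"dz":0.084,"roll":0,"hand":0.085},{"dx":0,"dy":0,"dz":0.084,"roll":0,"hand":0.085},{"dx":0,"dy":0,"dz":0.084,"roll":0,"hand":0.04},{"dx":0,"dy":0,"dz":0.084,"roll":0,"hand":0.03},{"dx":0,"dy":0,"dz":0.084,"roll":0,"hand":0.02},{"dx":0,"dy":0,"dz":0.084,"roll":0,"hand":0},{"dx":0,"dy":0,"dz":0.084,"roll":0,"hand":0},{"dx":0,"dy":0,"dz":0.084,"roll":0,"hand":0},{"dx":0,"dy":0,"dz":0.084,"roll":0,"hand":0},{"dx":0,"dy":0,"dz":0.084,"roll":0,"hand":0}]}}

```text
time: 7.93
ee_pos: [0.5949, 0.004, 0.2892]
tcp_rot: [180.0, 0.0, 99.5]
wrist_force: [-1.3, 0.4, 1.7]
opening: 0.0103
```

{"name": "drive_tool", "arguments": {"plan": [{"dx":0,"dy":0.0002,"dz":-0.0005,"roll":0,"hand":0},{"dx":0,"dy":0.0004,"dz":-0.001,"roll":0,"hand":0},{"dx":0,"dy":0.0006,"dz":-0.0015,"roll":0,"hand":0},{"dx":0,"dy":0.0008,"dz":-0.002,"roll":0,"hand":0},{"dx":0,"dy":0.001,"dz":-0.0025,"roll":0,"hand":0},{"dx":0,"dy":0.001,"dz":-0.0025,"roll":0,"hand":0},{"dx":0,"dy":0.001,"dz":-0.0025,"roll":0,"hand":0}]}}

```text
time: 8.52
ee_pos: [0.5958, 0.0042, 0.291]
tcp_rot: [-179.9, -0.0, 99.5]
wrist_force: [-0.4, -1.6, -6.1]
opening: 0.0103
```

{"name": "drive_tool", "arguments": {"plan": [{"dx":0,"dy":0.0002,"dz":-0.0005,"roll":0,"hand":0},{"dx":0,"dy":0.0004,"dz":-0.001,"roll":0,"hand":0},{"dx":0,"dy":0.0006,"dz":-0.0015,"roll":0,"hand":0},{"dx":0,"dy":0.0006,"dz":-0.0015,"roll":0,"hand":0},{"dx":0,"dy":0.0006,"dz":-0.0015,"roll":0,"hand":0}]}}

```text
time: 8.93
ee_pos: [0.5962, 0.0042, 0.2913]
tcp_rot: [-179.8, -0.0, 99.5]
wrist_force: [-1.1, -2.2, -23.5]
opening: 0.0102
```

```bash
python3 - <<'E'
from lid import ang
from workcell import bot
print(ang(bot.camera("top")),ang(bot.camera("scene")),bot.get_obs()["ee_pos"],bot.get_obs()["wrist_force"])
E
```

```text
{'L': (np.float64(0.0466), np.float64(0.1004), 5070), 'M': (np.float64(-0.0), np.float64(0.0), 0), 'R': (np.float64(0.0307), np.float64(0.0988), 5113)} {'L': (np.float64(0.0476), np.float64(0.1029), 3126), 'M': (np.float64(0.0489), np.float64(0.1029), 2825), 'R': (np.float64(0.033), np.float64(0.1013), 3578)} [0.59618869 0.00423377 0.29131322] [  0.11182262  -1.502939   -26.40471891]
```

The middle lid is latched too: 0.049 rad, with the force climbing to 24–26 N. Releasing and going to the right case.

{"name": "drive_tool", "arguments": {"plan": [{"dx":0,"dy":0,"dz":0.002,"roll":0,"hand":0},{"dx":0,"dy":0,"dz":0.003,"roll":0,"hand":0},{"dx":0,"dy":0,"dz":0.003,"roll":0,"hand":0.04},{"dx":0,"dy":0,"dz":0.003,"roll":0,"hand":0.085},{"dx":0,"dy":0,"dz":0.003,"roll":0,"hand":0.085},{"dx":0,"dy":0,"dz":0.003,"roll":0,"hand":0.085},{"dx":0,"dy":0,"dz":0.003,"roll":0,"hand":0.085},{"dx":0,"dy":0,"dz":-0.02,"roll":0,"hand":0.085},{"dx":0,"dy":0,"dz":-0.05,"roll":0,"hand":0.085},{"dx":0,"dy":0,"dz":-0.08,"roll":0,"hand":0.085},{"dx":0,"dy":0,"dz":-0.08,"roll":0,"hand":0.085},{"dx":0,"dy":0,"dz":-0.08,"roll":0,"hand":0.085},{"dx":0,"dy":0,"dz":-0.08,"roll":0,"hand":0.085}]}}

```text
time: 10.12
ee_pos: [0.5966, 0.0044, 0.3728]
tcp_rot: [180.0, -0.0, 99.5]
wrist_force: [-0.3, -0.6, -1.1]
opening: 0.0851
```

{"name": "drive_tool", "arguments": {"plan": [{"dx":-0.2278,"dy":-0.1046,"dz":0,"roll":0.136,"hand":0.085},{"dx":-0.2278,"dy":-0.1046,"dz":0,"roll":0.136,"hand":0.085},{"dx":-0.2278,"dy":-0.1046,"dz":0,"roll":0.136,"hand":0.085},{"dx":-0.2278,"dy":-0.1046,"dz":0,"roll":0.136,"hand":0.085},{"dx":-0.2278,"dy":-0.1046,"dz":0,"roll":0.136,"hand":0.085},{"dx":-0.2278,"dy":-0.1046,"dz":0,"roll":0.136,"hand":0.085},{"dx":-0.2278,"dy":-0.1046,"dz":0,"roll":0.136,"hand":0.085},{"dx":-0.2278,"dy":-0.1046,"dz":0,"roll":0.136,"hand":0.085},{"dx":-0.2278,"dy":-0.1046,"dz":0,"roll":0.136,"hand":0.085},{"dx":-0.2278,"dy":-0.1046,"dz":0,"roll":0.136,"hand":0.085},{"dx":-0.2278,"dy":-0.1046,"dz":0,"roll":0.136,"hand":0.085},{"dx":-0.2278,"dy":-0.1046,"dz":0,"roll":0.136,"hand":0.085}]}}

```text
time: 11.12
ee_pos: [0.5314, -0.2365, 0.3729]
tcp_rot: [-180.0, -0.0, 91.8]
wrist_force: [1.1, -0.6, 0.6]
opening: 0.0849
```

{"name": "drive_tool", "arguments": {"plan": [{"dx":0,"dy":0,"dz":0.035,"roll":0,"hand":0.085},{"dx":0,"dy":0,"dz":0.065,"roll":0,"hand":0.085},{"dx":0,"dy":0,"dz":0.084,"roll":0,"hand":0.085},{"dx":0,"dy":0,"dz":0.084,"roll":0,"hand":0.085},{"dx":0,"dy":0,"dz":0.084,"roll":0,"hand":0.085},{"dx":0,"dy":0,"dz":0.084,"roll":0,"hand":0.04},{"dx":0,"dy":0,"dz":0.084,"roll":0,"hand":0.03},{"dx":0,"dy":0,"dz":0.084,"roll":0,"hand":0.02},{"dx":0,"dy":0,"dz":0.084,"roll":0,"hand":0},{"dx":0,"dy":0,"dz":0.084,"roll":0,"hand":0},{"dx":0,"dy":0,"dz":0.084,"roll":0,"hand":0},{"dx":0,"dy":0,"dz":0.084,"roll":0,"hand":0},{"dx":0,"dy":0,"dz":0.084,"roll":0,"hand":0}]}}

```text
time: 12.2
ee_pos: [0.5311, -0.2377, 0.2891]
tcp_rot: [180.0, 0.0, 91.7]
wrist_force: [1.0, -0.8, 0.7]
opening: 0.0101
```

{"name": "drive_tool", "arguments": {"plan": [{"dx":0,"dy":0.0002,"dz":-0.0005,"roll":0,"hand":0},{"dx":0,"dy":0.0004,"dz":-0.001,"roll":0,"hand":0},{"dx":0,"dy":0.0006,"dz":-0.0015,"roll":0,"hand":0},{"dx":0,"dy":0.0008,"dz":-0.002,"roll":0,"hand":0},{"dx":0,"dy":0.001,"dz":-0.0025,"roll":0,"hand":0},{"dx":0,"dy":0.0012,"dz":-0.003,"roll":0,"hand":0},{"dx":0,"dy":0.0012,"dz":-0.003,"roll":0,"hand":0},{"dx":0,"dy":0.0012,"dz":-0.003,"roll":0,"hand":0}]}}

```text
time: 12.87
ee_pos: [0.5322, -0.2376, 0.2918]
tcp_rot: [-180.0, 0.0, 91.7]
wrist_force: [3.8, -1.9, -6.8]
opening: 0.0106
```

```bash
python3 - <<'E'
from lid import ang
from workcell import bot
print(ang(bot.camera("top")),ang(bot.camera("scene")),bot.get_obs()["ee_pos"],bot.get_obs()["wrist_force"])
E
```

```text
{'L': (np.float64(0.0468), np.float64(0.1005), 5046), 'M': (np.float64(0.047), np.float64(0.1005), 5064), 'R': (np.float64(0.0533), np.float64(0.1008), 3183)} {'L': (np.float64(0.0477), np.float64(0.103), 3171), 'M': (np.float64(0.0479), np.float64(0.1029), 3544), 'R': (np.float64(0.0561), np.float64(0.1035), 2979)} [ 0.53224508 -0.23763739  0.29184913] [ 4.46431004 -2.17306889 -7.23430694]
```

{"name": "drive_tool", "arguments": {"plan": [{"dx":0,"dy":0.0002,"dz":-0.0005,"roll":0,"hand":0},{"dx":0,"dy":0.0004,"dz":-0.001,"roll":0,"hand":0},{"dx":0,"dy":0.0006,"dz":-0.0015,"roll":0,"hand":0},{"dx":0,"dy":0.0008,"dz":-0.002,"roll":0,"hand":0},{"dx":0,"dy":0.0008,"dz":-0.002,"roll":0,"hand":0},{"dx":0,"dy":0.0008,"dz":-0.002,"roll":0,"hand":0}]}}

```text
time: 13.47
ee_pos: [0.5331, -0.2376, 0.2938]
tcp_rot: [180.0, 0.0, 91.7]
wrist_force: [5.4, -4.1, -6.9]
opening: 0.0103
```

```bash
python3 - <<'E'
from lid import ang
from workcell import bot
print(ang(bot.camera("top"))["R"],ang(bot.camera("scene"))["R"],bot.get_obs()["ee_pos"],bot.get_obs()["wrist_force"])
E
```

```text
(np.float64(0.074), np.float64(0.103), 3166) (np.float64(0.0716), np.float64(0.1054), 2848) [ 0.53312063 -0.23760184  0.29383175] [ 5.06338298 -2.79352118 -8.11976107]
```

The right lid keeps rising with no more force, so it is the unlatched one. Pushing it down.

{"name": "drive_tool", "arguments": {"plan": [{"dx":0,"dy":-0.0004,"dz":0.001,"roll":0,"hand":0},{"dx":0,"dy":-0.0008,"dz":0.002,"roll":0,"hand":0},{"dx":0,"dy":-0.0012,"dz":0.003,"roll":0,"hand":0},{"dx":0,"dy":-0.0016,"dz":0.004,"roll":0,"hand":0},{"dx":0,"dy":-0.002,"dz":0.005,"roll":0,"hand":0},{"dx":0,"dy":-0.0024,"dz":0.006,"roll":0,"hand":0},{"dx":0,"dy":-0.0028,"dz":0.007,"roll":0,"hand":0},{"dx":0,"dy":-0.003,"dz":0.008,"roll":0,"hand":0},{"dx":0,"dy":-0.003,"dz":0.0085,"roll":0,"hand":0},{"dx":0,"dy":-0.003,"dz":0.0085,"roll":0,"hand":0},{"dx":0,"dy":-0.003,"dz":0.0085,"roll":0,"hand":0}]}}

```text
time: 14.48
ee_pos: [0.5299, -0.2377, 0.2863]
tcp_rot: [180.0, 0.0, 91.7]
wrist_force: [1.6, -0.7, 6.5]
opening: 0.0101
```

```bash
python3 - <<'E'
from lid import ang
from workcell import bot
print(ang(bot.camera("top"))["R"],ang(bot.camera("scene"))["R"],bot.get_obs()["ee_pos"],bot.get_obs()["wrist_force"])
E
```

```text
(np.float64(-0.0019), np.float64(0.0954), 3152) (np.float64(0.0008), np.float64(0.0981), 2938) [ 0.52989748 -0.23767964  0.28628542] [ 1.98353327 -1.56041233  5.85911957]
```

Nearly at the stop. I'll press more firmly to be sure.

{"name": "drive_tool", "arguments": {"plan": [{"dx":0,"dy":0,"dz":0.0005,"roll":0,"hand":0},{"dx":0,"dy":0,"dz":0.001,"roll":0,"hand":0},{"dx":0,"dy":0,"dz":0.0015,"roll":0,"hand":0},{"dx":0,"dy":0,"dz":0.0015,"roll":0,"hand":0},{"dx":0,"dy":0,"dz":0.0015,"roll":0,"hand":0}]}}

```text
time: 15.0
ee_pos: [0.5298, -0.2376, 0.2862]
tcp_rot: [179.9, 0.1, 91.7]
wrist_force: [-1.3, 0.3, 14.3]
opening: 0.01
```

{"name": "drive_tool", "arguments": {"plan": [{"dx":0,"dy":0,"dz":-0.001,"roll":0,"hand":0},{"dx":0,"dy":0,"dz":-0.001,"roll":0,"hand":0.04},{"dx":0,"dy":0,"dz":-0.001,"roll":0,"hand":0.085},{"dx":0,"dy":0,"dz":-0.001,"roll":0,"hand":0.085},{"dx":0,"dy":0,"dz":-0.001,"roll":0,"hand":0.085},{"dx":0,"dy":0,"dz":-0.001,"roll":0,"hand":0.085},{"dx":0,"dy":0,"dz":-0.025,"roll":0,"hand":0.085},{"dx":0,"dy":0,"dz":-0.06,"roll":0,"hand":0.085},{"dx":0,"dy":0,"dz":-0.1,"roll":0,"hand":0.085},{"dx":0,"dy":0,"dz":-0.12,"roll":0,"hand":0.085},{"dx":0,"dy":0,"dz":-0.12,"roll":0,"hand":0.085},{"dx":0,"dy":0,"dz":-0.12,"roll":0,"hand":0.085},{"dx":0,"dy":0,"dz":-0.12,"roll":0,"hand":0.085},{"dx":0,"dy":0,"dz":-0.12,"roll":0,"hand":0.085}]}}

```text
time: 16.17
ee_pos: [0.5299, -0.2376, 0.4024]
tcp_rot: [-179.9, -0.1, 91.7]
wrist_force: [0.7, 0.2, -1.1]
opening: 0.085
```

```bash
python3 - <<'E'
from lid import ang
from workcell import bot
import cv2
c=bot.camera("scene")
print(ang(bot.camera("top")),ang(c),bot.get_obs()["ee_pos"],bot.get_obs()["wrist_force"])
cv2.imwrite("pics/s9.png",c["frame"][:,:,::-1])
E
```

```text
{'L': (np.float64(0.0458), np.float64(0.1004), 5027), 'M': (np.float64(0.0463), np.float64(0.1004), 5086), 'R': (np.float64(-0.0008), np.float64(0.0955), 4017)} {'L': (np.float64(0.0484), np.float64(0.1029), 3192), 'M': (np.float64(0.0486), np.float64(0.1029), 3574), 'R': (np.float64(0.0013), np.float64(0.0981), 3289)} [ 0.52989457 -0.23762484  0.40260446] [ 0.49879972 -0.81404165 -0.61826067]
```

View pics/s9.png

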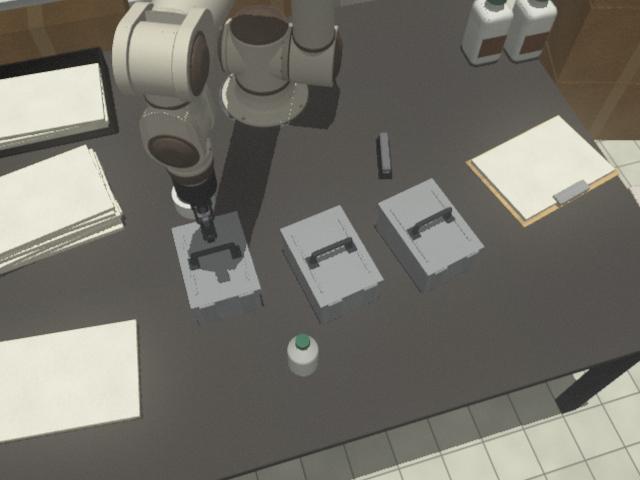

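The gripper hangs clear above the right case at (215,250). The bottle (302,355), stapler (385,153) and tape (185,200) are where they were. Handing in.

```bash
python3 -c "
from workcell import bot
print(bot.job_done())"
```

```text
the job is handed in; nothing more can be done
None
```

I tugged the three lids from left to right. The right-hand lid was the unlatched one; I pushed it down to its stop and handed the job in at about 16 s of the 48 s allowed.

- **Left and middle lids:** both stopped at about 0.048 rad while the pull rose to 20–26 N, so their catches hold. That peak is slightly above the 10–20 N given for a firm tug. They still stand at about 0.047 rad, under the 0.06 limit.
- **Right lid:** it went on rising to about 0.073 rad at a steady 7–8 N. I pushed it down until the force rose to 14 N with no further movement, then released it. The last depth readings from the two cameras were -0.001 and +0.001 rad, so it is fully down.
- **Catch:** I did not tug the right lid again afterwards. That it snapped follows from the lid going past 0.012 rad to its stop, not from a direct check.
- **Surroundings:** in the last picture the gripper was clear of everything, and the bottle, tape roll and stapler looked unmoved. The tape roll was partly hidden by the arm.

One move call was refused early on because of missing keys. It moved nothing.

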